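Bolt the portioning stop to the slotted rail

TASK

Fasten the portioning stop to the slotted rail where it stands: take the hammer-head bolt by the bar of its nut out of the white parking block, lower its head through the oblong hole of the stop into the slot of the rail, and turn it a quarter turn clockwise until the head lies square across the slot. Then keep turning the nut clockwise until it is firmly tight by feel, without forcing it or bearing down hard on it, and let go. The stop must not be shifted, and the other things stay where they are.

Things in the scene. Friction and masses are not known exactly. Their poses are not given: they have to be found in the camera images.
- nut_grip (a point): Centre of the steel nut's grip bar: 46 mm long (x axis), 14 mm thick (y), 22 mm high. Below it a hub and a round flange, 36 mm across, 4 mm thick, its underside 25 mm below this point. The nut turns on the bolt, so the angle between bar and head differs (up to 0.5 rad). Grasp the bar across its thickness to lift and turn the bolt. A wrench-like half turn of the bar is the same grasp.
- nut: The nut; origin at its flange's underside, x along the bar. Clockwise from above tightens: 12 mm per turn (1.9 mm per rad). Thread drag about 0.1 N m, so a loose bolt turns and lifts along. From where flange and head both bear, clamping rises 30 to 60 N per rad. Firmly tight: about 25 N (0.3 to 0.4 N m, felt only while turning); over 50 N is forced. It stays tight when let go.
- bolt_head (a point): Centre of the flat steel head at the bolt's lower end, 30 mm long (x axis), 14 mm wide (y), 6 mm thick; z is the bolt's axis, up; shank 10 mm thick. At the start the space between head and nut flange is 8.6 to 12.6 mm (hidden); stop plate and rail lip together are 8 mm, so the nut meets real resistance 0.3 to 2.4 rad after the head has jammed.
- bolt: The loose hammer-head bolt with its nut, 0.3 kg, 50 to 55 mm high; origin under the head's centre. Two corners of the head are cut back: under the rail's lips it turns freely clockwise and jams on the channel walls after a quarter turn; then only the nut turns. Eased back a few degrees, it can be lifted by its play till the head catches under the lips: lift / 1.9 mm = radians left to run.
- stop_hole (a point): Centre of the oblong hole at the top face of the stop's plate (34 mm above the worktop): 17 mm wide (x axis), 38 mm long (y axis, along the rail), through the 4 mm plate, right over the rail's slot.
- stop: The portioning stop, loose, 0.5 kg: a folded stainless plate 60 x 70 mm, 4 mm thick, that straddles the rail on two short skirts, with a strip and blade reaching 130 mm from its centre over the chopping board (-x). Origin at the centre of the plate's underside, on the rail's top. It can slide along the rail (y) until clamped.
- slot (a point): Centre of the slot at the top face of the fixed aluminium rail, 30 mm above the worktop; y along rail and slot, x across. Rail 50 mm wide, 260 mm long; slot 17 mm wide between two lips 4 mm thick; below them a channel 30 mm wide, 20 mm deep. A chopping board (220 x 320 x 11 mm) is fixed along the rail's -x side.
- parking: Fixed white block, 70 x 50 x 26 mm, origin at the centre of its underside; in its top a pocket 33 mm long (x), 17 mm wide (y), 12 mm deep, in which the bolt stands upright on its head at the start, head along x, the nut's flange 2 to 6 mm above the block.
- tin: Bystander: small tin, 58 mm across, 72 mm high, origin under its centre.
- salt_shaker: Bystander: salt shaker, 44 mm across, 90 mm high, origin under its centre.
- peeler: Bystander: vegetable peeler lying on the worktop, 170 x 25 x 18 mm, origin under its centre.
- tape_roll: Bystander: roll of tape lying flat, 67 mm across, 19 mm high, origin under its centre.
Things that resemble listed ones, but are neither listed nor needed, are in the scene too. What is shaped like the bolt but purple or yellow is not meant.

How it is judged:
By the outcome, as a careful person would: the job done as asked, in the order asked, and still so for the second after the job is handed in, with the robot touching nothing.
It also fails if it takes over 64 s, if anything falls off the work surface, if the arm or the gripper's body presses on something with over 40 N, if the wrist force passes 120 N, or if a joint passes its speed limit or range.

ROBOT

A 6-joint arm with a two-finger parallel gripper is mounted at the origin on a cart in front of the work surface, level with it; the furniture and walls round the work are solid. World frame = base frame: x ahead of the robot, y to its left, z up, the work surface at z = 0. Lengths are in m, angles in rad, forces in N, time in s.
With the tool pointing down it reaches from about 0.225 to 0.875 m from the base axis. Payload 3.4 kg.
Tool frame: the origin (TCP) lies midway between the tips of the shut fingers; the grasp point (between the pads) lies 19 mm behind it; z points along the fingers, y is the line along which they close (so a half turn about z gives the same grasp; the last joint's range is limited). The gripper opens to 85 mm and grips with 20 to 120 N. Pads are 22 mm wide; open, the fingers measure 114 mm over their backs; the gripper's body (76 mm by 85 mm) begins 54 mm behind the grasp point. The pads swing forward as they close: fully open they stand 13 mm farther back than shut.
Start: joints at [-1.391, 0.276, 1.505, -0, 1.361, -0.121], TCP at [0.17, -0.549, 0.209] pointing down, gripper open.
Joint ranges: [-2.89, 2.89], [-0.75, 2.08], [0.22, 2.7], [-1.18, 4.32], [0.11, 2.71], [-2.7, 2.7]. Speed limits (rad/s): [2.57, 2.57, 3.14, 3.14, 3.14, 3.14].

INTERFACE

Orientations are given as a unit quaternion [w, x, y, z].
In Python, from rig import * gives the robot as it stands.
- The arm moves only by the tool apply_moves, never from a script. Its argument "steps" is one flat list of numbers, 4 for each row, row after row: the shift along the world's x, y, z in cm, then the turn about the world's z in degrees. A call has 1 to 8 rows; each row is the pose to reach, as a shift and turn from the pose commanded when the call began; what a row does not reach only later rows make up. A row lasts 1/12 s, in which the tool goes at most 41.7 mm and 7.16 degrees, less where a joint would pass 70% of its speed; a pose out of reach is approached as far as the arm can. A call with a gripper value outside its range is refused whole. "jaw" is the closure in counts, from 0 (fully open) to 255 (shut), set as the call begins (left out, the last holds). The fingers move at their own pace and stop on an object; "newtons" is the grip in N (left out, the last holds). Time passes only in rows, so rows that repeat a pose let the fingers close. It gives the time, the measured TCP pose, the force, the opening and the grip force at its end, in the units of the state.
- get_state(): the state, without advancing time (a new reading comes with each control period).
- get_image(name): name is "scene" or "top" or "wrist"; returns the picture (420x560x3 uint8, red, green, blue); there is no depth.
- calibration(name): a dict with "fx", "fy", "cx", "cy" (pixels), "k1" (the pictures are not rectified: a ray, as slopes to the right and down, at radius r is drawn at 1 + k1 r^2 times it, then the intrinsics apply), "xyz" and "rotation" of the camera in the world. Camera axes: x right, y up, looking along -z (the intrinsics and any distortion apply to the point x, -y, -z); pixel columns grow to the right and rows downward; lengths in m; the calibration is good to about 2 mm. A picture is of the moment at which its call begins: read the wrist's pose just before it. calibration takes no time and is no camera call; for the wrist camera it gives the pose at the moment of the call.
- sign_off(): hands the job in; it is judged then, once.
The state is a dict: "clock": time; "qpos": joint angles; "qd": joint speeds; "effort": joint torques, N m; "position": TCP position; "ee_rot": TCP orientation; "contact_force": force on the tool from outside, world axes, zero at the start; "moment": the same for the moment, N m; "width": finger opening in m; "gripper_force": force on a finger pad.
Only numpy, scipy, OpenCV 4.12 (cv2) and the standard library are available. Lean on these libraries where they do the work, as an engineer would, in place of code of your own. Each camera call takes 0.05 s, during which the arm holds its last target. There are 200 camera calls.

## Working session

There is one attempt and no reset: what is moved stays moved. The work goes in short steps, Python scripts to look and compute and a tool call to move; the robot and the scene stay as the last step left them, time stands still between calls to the robot, and variables do not carry over. Pictures are saved under pics/ and viewed, at most 13 in all, crops included, and the job is handed in when it is done.

Besides the shell and the picture viewer there is one more tool, called after "Emit:" as name(argument=value, ...) on one line, values as JSON. apply_moves: Moves the arm, as the interface text tells. Its arguments: {"type":"object","properties":{"steps":{"type":"array","items":{"type":"number"}},"jaw":{"type":"number"},"newtons":{"type":"number"}},"required":["steps"]}

```bash
mkdir -p pics; ls
cat > h.py <<'E'
from rig import *
import numpy as np, cv2
def cal(n):
    return calibration(n)
def rotm(c):
    R=np.array(c["rotation"],float)
    if R.shape==(3,3): return R
    from scipy.spatial.transform import Rotation as Ro
    w,x,y,z=R; return Ro.from_quat([x,y,z,w]).as_matrix()
def p2w(c,u,v,z):
    a=(u-c["cx"])/c["fx"]; b=(v-c["cy"])/c["fy"]
    x,y=a,b
    for _ in range(30):
        s=1+c["k1"]*(x*x+y*y); x,y=a/s,b/s
    d=rotm(c)@np.array([x,-y,-1]); o=np.array(c["xyz"])
    return o+d*(z-o[2])/d[2]
def w2p(c,P):
    q=rotm(c).T@(np.array(P)-np.array(c["xyz"])); x,y=q[0]/-q[2],-q[1]/-q[2]
    s=1+c["k1"]*(x*x+y*y); return c["cx"]+c["fx"]*x*s,c["cy"]+c["fy"]*y*s
def save(n,f): 
    im=get_image(n); cv2.imwrite("pics/"+f,im[:,:,::-1]); return im
E
python3 - <<'E'
from h import *
s=get_state(); print(s)
for n in ["top","scene","wrist"]:
    print(n,cal(n)); save(n,n+"0.png")
E
```

```text
pics
{'clock': 0.0, 'qpos': array([-1.39101233e+00,  2.76599640e-01,  1.50613575e+00, -1.95662483e-05,
        1.36070168e+00, -1.20987057e-01]), 'qd': array([-8.99059370e-04,  2.04718960e-03, -1.47828839e-03, -6.76395008e-04,
        8.71039465e-05,  6.01854553e-04]), 'effort': array([ 1.10606121e-03, -4.16776764e+01, -2.45803535e+01,  6.21898394e-06,
        1.10471266e-02, -1.92687381e-06]), 'position': array([ 0.17023929, -0.54862131,  0.20773606]), 'ee_rot': array([-9.21524319e-04,  9.88712665e-01,  1.49821280e-01, -3.66694654e-05]), 'contact_force': array([-0.23860087,  0.3448476 ,  0.62024764]), 'moment': array([-0.00294116,  0.02322873,  0.00464108]), 'gripper_force': 0.0, 'width': 0.08543187404403808}
top {'fx': 516.3363325006615, 'fy': 516.3363325006615, 'cx': 281.2595572635437, 'cy': 214.6218288566699, 'k1': -0.06645834747599214, 'xyz': array([ 0.34502897, -0.16230021,  1.22422566]), 'rotation': array([ 0.71014579,  0.06391655, -0.04821168, -0.69948786])}
scene {'fx': 411.3849398469551, 'fy': 411.3849398469551, 'cx': 279.7606661826666, 'cy': 204.84537068194967, 'k1': -0.01800543489665025, 'xyz': array([0.02392496, 0.60912219, 0.54900977]), 'rotation': array([-0.22816157, -0.14989479,  0.49883967,  0.82257695])}
wrist {'fx': 304.3699081185021, 'fy': 304.3699081185021, 'cx': 277.7651526161651, 'cy': 206.11204548434583, 'k1': -0.03592423383725585, 'xyz': array([ 0.23516296, -0.52915718,  0.37318133]), 'rotation': array([ 0.79794562, -0.10923163,  0.08130879, -0.58714573])}
```

View pics/top0.png

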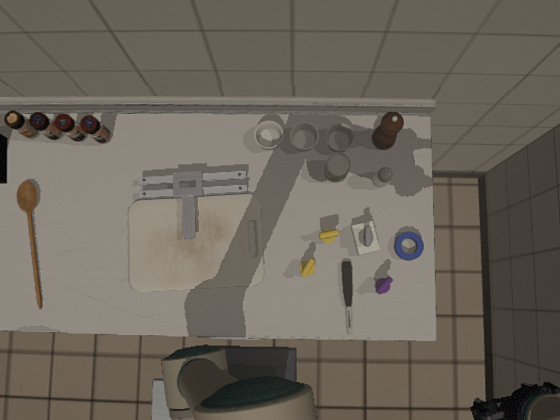

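View pics/scene0.png

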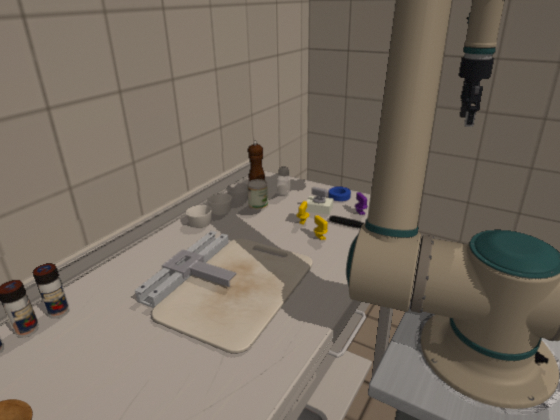

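The top view shows the white parking block with the steel bolt at (365,237), the stop plate at (188,183) on the rail, a yellow/purple decoy at (329,236), (308,267), (384,285), and the peeler at (347,290). I'll zoom in on the first two next.

Run:
```python
from h import *
im=cv2.imread("pics/top0.png"); c=cal("top")
a=cv2.resize(im[205:270,330:400],None,fx=5.6,fy=5.6,interpolation=cv2.INTER_CUBIC)
b=cv2.resize(im[150:215,130:255],(400,208),interpolation=cv2.INTER_CUBIC)
o=np.zeros((580,800,3),np.uint8); o[:a.shape[0],:a.shape[1]]=a; o[:208,400:800]=b
o[370:578,0:400]=cv2.convertScaleAbs(b,alpha=2)
cv2.imwrite("pics/c1.png",o)
print(p2w(c,365,237,.026),p2w(c,188,183,.034), p2w(c,141,183,.03),p2w(c,247,180,.03))
```

```text
[ 0.48647845 -0.3300855   0.026     ] [0.60841622 0.08846388 0.034     ] [0.6081429  0.20285075 0.03      ] [ 0.61814476 -0.05136161  0.03      ]
```

View pics/c1.png

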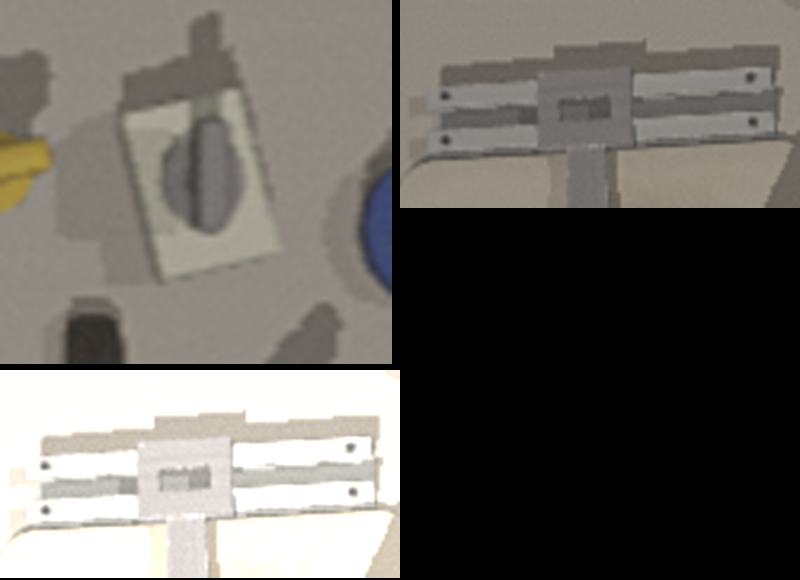

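The crop shows the block corners at crop pixels (122,112), (243,88), (283,248) and (163,280). The bar runs from (211,118) to (208,232). The hole is centred near (585,108).

Run:
```python
from h import *
c=cal("top")
A=lambda x,y:(330+x/5.6-.4,205+y/5.6-.4)
B=lambda x,y:(130+(x-400)/3.2-.35,150+y/3.2-.35)
C=np.array([p2w(c,*A(*p),.026)[:2] for p in [(122,112),(243,88),(283,248),(163,280)]])
print("block",C.mean(0),[np.linalg.norm(C[i]-C[(i+1)%4]) for i in range(4)])
d=C[0]+C[1]-C[2]-C[3]; print("yaw",np.degrees(np.arctan2(d[1],d[0])))
e=[p2w(c,*A(*p),.066)[:2] for p in [(211,118),(208,232)]]
d=e[0]-e[1];print("bar",np.mean(e,0),np.linalg.norm(d),np.degrees(np.arctan2(d[1],d[0])))
H=np.array([p2w(c,*B(*p),.034)[:2] for p in [(558,97),(611,95),(611,118),(560,122)]]);print("hole",H.mean(0))
P=np.array([p2w(c,*B(*p),.034)[:2] for p in [(538,70),(632,67),(634,145),(538,150)]]);print("plate",P.mean(0),[np.linalg.norm(P[i]-P[(i+1)%4]) for i in range(4)])
R=[p2w(c,*B(*p),.03)[:2] for p in [(446,95),(751,76),(754,122),(446,140)]]
d=R[0]-R[1]+R[3]-R[2];print("rail",np.mean(R,0),np.degrees(np.arctan2(d[1],d[0])))
w=cal("wrist");s=get_state();print(np.array(w["xyz"])-s["position"])
Rw=rotm(w);print(Rw[:,2])
```

```text
block [ 0.48641792 -0.33196217] [np.float64(0.051812142764921174), np.float64(0.0687623070488277), np.float64(0.05178587906761025), np.float64(0.07199645184715711)]
yaw 13.398939622414867
bar [ 0.4844941  -0.32904562] 0.0462300594211449 -1.9867096615534063
hole [0.60744392 0.08972146]
plate [0.60756349 0.08939945] [np.float64(0.07055973254164537), np.float64(0.05922834173999672), np.float64(0.07148187131925915), np.float64(0.060811527046089164)]
rail [0.60829576 0.08035893] 94.12634243051453
[0.06489066 0.01955854 0.1653591 ]
[0.25798558 0.07908309 0.9629067 ]
```

Emit:
apply_moves(steps=[2,1.4,-0.3,-2,5,3.5,-0.7,-5,8.4,5.8,-1.2,-8,11.8,8.2,-1.7,-11,15.2,10.5,-2.2,-14,18.6,12.9,-2.8,-17,22,15.3,-3.3,-19.2,25.4,17.6,-3.8,-19.2])

```text
clock: 0.82
position: [0.4252, -0.3717, 0.1702]
ee_rot: [-0.0, 1.0, -0.018, -0.0]
contact_force: [-0.8, -0.1, 0.2]
width: 0.0852
gripper_force: 0.0
```

Emit:
apply_moves(steps=[3,2.1,-0.5,0,5,3.5,-0.8,0,6.1,4.3,-1,0,6.1,4.3,-1,0])

```text
clock: 1.15
position: [0.4868, -0.3284, 0.1598]
ee_rot: [-0.001, 1.0, -0.015, -0.0]
contact_force: [0.4, -0.3, 0.2]
width: 0.0857
gripper_force: 0.0
```

Run:
```python
from h import *
s=get_state();print(s["position"],s["ee_rot"],s["qpos"],s["clock"])
w=cal("wrist");im=save("wrist","w1.png");print(w2p(w,[.4845,-.329,.066]),w)
u,v=map(int,w2p(w,[.4845,-.329,.066]))
u=min(max(u,100),460);v=min(max(v,100),320)
cv2.imwrite("pics/w1c.png",cv2.resize(im[v-100:v+100,u-100:u+100,::-1],(600,600),interpolation=cv2.INTER_CUBIC));print(u-100,v-100)
```

```text
[ 0.48676698 -0.3283961   0.15978828] [-6.71283710e-04  9.99879935e-01 -1.54797657e-02 -2.05726713e-04] [-7.12483635e-01  3.25136474e-01  1.55706958e+00  8.03683788e-04
  1.26056401e+00  8.89027669e-01] 1.15
(np.float64(278.0010550916571), np.float64(203.36660956919468)) {'fx': 304.3699081185021, 'fy': 304.3699081185021, 'cx': 277.7651526161651, 'cy': 206.11204548434583, 'k1': -0.03592423383725585, 'xyz': array([ 0.55470008, -0.33111754,  0.32509046]), 'rotation': array([-0.68999112,  0.09471271, -0.09820924,  0.71084225])}
178 103
```

View pics/w1c.png

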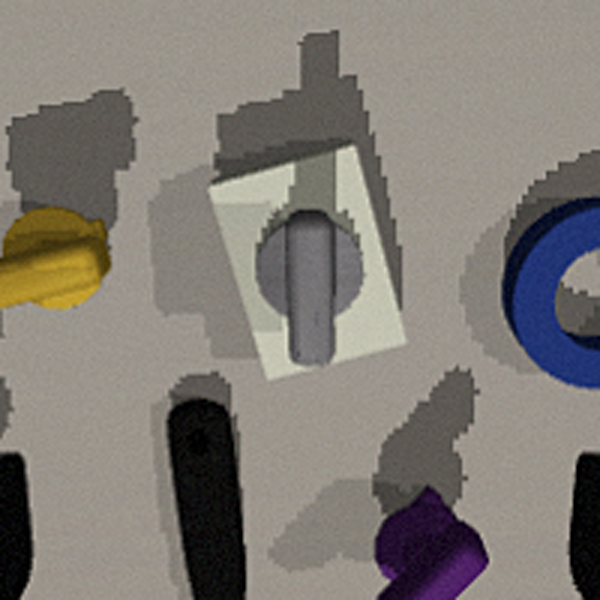

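The wrist crop shows the steel bar vertical, with its top face from (311,218) to (314,364). The flange circle is centred near (309,268), and the block corners are (210,185), (355,146), (405,342) and (268,380).

Run:
```python
from h import *
import numpy as np
w=cal("wrist")
A=lambda x,y:(178+x/3-.33,103+y/3-.33)
C=np.array([p2w(w,*A(*p),.026)[:2] for p in [(210,185),(355,146),(405,342),(268,380)]])
print("block",C.mean(0),[np.linalg.norm(C[i]-C[(i+1)%4]) for i in range(4)])
d=C[0]+C[1]-C[2]-C[3]; print("yaw",np.degrees(np.arctan2(d[1],d[0])))
for z in (.064,.068):
  e=[p2w(w,*A(*p),z)[:2] for p in [(311,218),(314,364)]]
  d=e[0]-e[1];print("bar",np.mean(e,0),np.linalg.norm(d),np.degrees(np.arctan2(d[1],d[0])))
for z in (.032,.036):
  e=[p2w(w,*A(*p),z)[:2] for p in [(256,268),(363,268)]];print("flange",np.mean(e,0),np.linalg.norm(e[0]-e[1]))
```

```text
block [ 0.48437236 -0.33356118] [np.float64(0.04905782297110617), np.float64(0.06919926675934283), np.float64(0.049273474454554364), np.float64(0.07039069590579164)]
yaw 13.459833699088216
bar [ 0.48510467 -0.33396294] 0.04462129818804096 -0.4255562992473351
bar [ 0.48615007 -0.33393834] 0.04393835823934382 -0.4255562992473067
flange [ 0.4851551  -0.33339037] 0.03526144405879555
flange [ 0.48608577 -0.33337625] 0.034780630713253886
```

Emit:
apply_moves(steps=[-0.1,-0.3,0,1,-0.17,-0.5,-0.5,1,-0.17,-0.5,-3,1,-0.17,-0.5,-5.5,1,-0.17,-0.5,-7.5,1,-0.17,-0.5,-8,1,-0.17,-0.5,-8,1], jaw=120, newtons=40)

```text
clock: 1.78
position: [0.4813, -0.3357, 0.0791]
ee_rot: [-0.001, 1.0, -0.009, -0.002]
contact_force: [0.1, 0.2, 0.1]
width: 0.0452
gripper_force: 0.0
```

Run:
```python
from h import *
s=get_state();print(s["position"],s["ee_rot"],s["width"],s["qpos"],s["clock"])
w=cal("wrist");im=save("wrist","w2.png")
u,v=map(int,w2p(w,[.485,-.3335,.066]));print(u,v,w)
v=min(max(v,110),310)
cv2.imwrite("pics/w2c.png",cv2.resize(im[v-110:v+110,u-146:u+147,::-1],(800,600),interpolation=cv2.INTER_CUBIC));print(u-146,v-110,800/293,600/220)
```

```text
[ 0.48127825 -0.33565353  0.079057  ] [-0.00111185  0.99995395 -0.00939592 -0.00160735] 0.045186049290110324 [-7.27254160e-01  3.93602664e-01  1.66900603e+00 -4.97684996e-04
  1.08286807e+00  8.62568485e-01] 1.7833
273 228 {'fx': 304.3699081185021, 'fy': 304.3699081185021, 'cx': 277.7651526161651, 'cy': 206.11204548434583, 'k1': -0.03592423383725585, 'xyz': array([ 0.54970424, -0.33772662,  0.2441942 ]), 'rotation': array([-0.69419636,  0.09597603, -0.09888417,  0.70647147])}
127 118 2.7303754266211606 2.727272727272727
```

View pics/w2c.png

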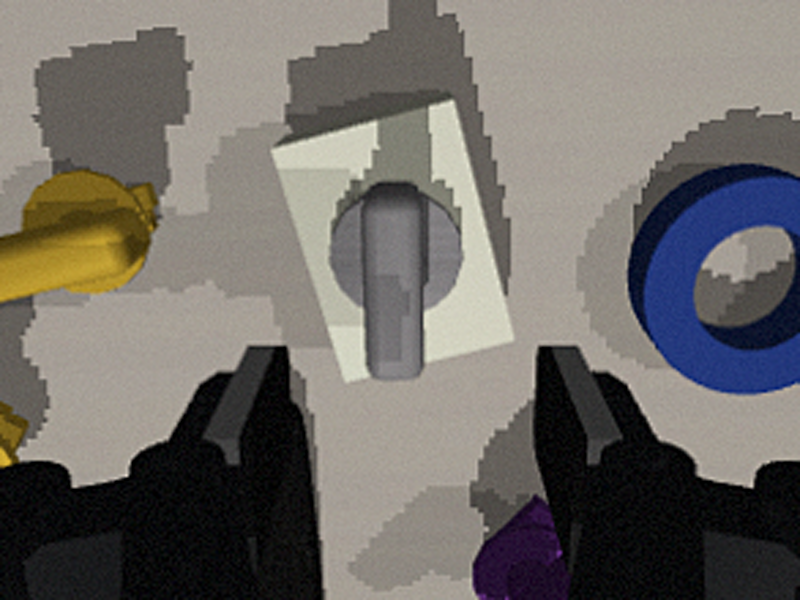

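The crop shows the bar's top face from (395,192) to (395,377). The flange spans x 331–462 at y≈250, and the finger tips are at x = 288 and 537.

Run:
```python
from h import *
w=cal("wrist");s=get_state();print(s["position"],s["ee_rot"],s["clock"])
k=2.729
A=lambda x,y:(127+x/k-.3,118+y/k-.3)
C=np.array([p2w(w,*A(*p),.026)[:2] for p in [(273,149),(454,99),(514,341),(346,383)]])
print("block",C.mean(0),[np.linalg.norm(C[i]-C[(i+1)%4]) for i in range(4)])
for z in (.064,.066,.068):
  e=[p2w(w,*A(*p),z)[:2] for p in [(394,192),(395,377)]]
  d=e[0]-e[1];print("bar",np.mean(e,0),np.linalg.norm(d),np.degrees(np.arctan2(d[1],d[0])))
for z in (.032,.036):
  e=[p2w(w,*A(*p),z)[:2] for p in [(331,250),(462,250)]];print("flange",np.mean(e,0),np.linalg.norm(e[0]-e[1]))
for z in (.079,.09):
  e=[p2w(w,*A(*p),z)[:2] for p in [(288,346),(537,346)]];print("tips",np.mean(e,0),np.linalg.norm(e[0]-e[1]))
```

```text
[ 0.48246226 -0.3363453   0.08055054] [-1.03847554e-04  9.99956914e-01 -9.27421841e-03 -3.85040177e-04] 1.8333
block [ 0.48686022 -0.33286697] [np.float64(0.049919527756859455), np.float64(0.07065460509823855), np.float64(0.04988066887838223), np.float64(0.07050232467618825)]
bar [ 0.48836879 -0.33288069] 0.04508971134875893 -1.0406893233279764
bar [ 0.48905218 -0.33293718] 0.044593787749385605 -1.040689323327999
bar [ 0.48973556 -0.33299368] 0.04409786415001229 -1.0406893233279502
flange [ 0.48803784 -0.33275533] 0.03514556965904033
flange [ 0.48920627 -0.33285376] 0.03448815578269063
tips [ 0.48004307 -0.33688703] 0.05393990734113909
tips [ 0.48468854 -0.33696155] 0.050383601074674045
```

Emit:
apply_moves(steps=[0.2,0.1,-0.5,0.5,0.45,0.3,-2,0.5,0.45,0.3,-3.5,0.5,0.45,0.3,-4,0.5,0.45,0.3,-4,0.5])

```text
clock: 2.25
position: [0.4877, -0.3322, 0.0403]
ee_rot: [-0.0, 1.0, -0.004, -0.0]
contact_force: [-0.4, 1.2, -0.2]
width: 0.0454
gripper_force: 0.0
```

Emit:
apply_moves(steps=[0,0,0,0,0,0,0,0,0,0,0,0,0,0,0,0,0,0,0,0], jaw=255, newtons=60)

```text
clock: 2.67
position: [0.4887, -0.3329, 0.042]
ee_rot: [0.001, 1.0, -0.004, 0.001]
contact_force: [0.7, 0.4, 4.3]
width: 0.0088
gripper_force: 58.8
```

Run:
```python
from h import *
s=get_state();print(s)
w=cal("wrist");im=save("wrist","w3.png")
cv2.imwrite("pics/w3c.png",cv2.resize(im[180:400,131:424,::-1],(800,600),interpolation=cv2.INTER_CUBIC))
```

```text
{'clock': 2.6667, 'qpos': array([-7.15730094e-01,  4.34369144e-01,  1.70886136e+00,  1.79126890e-04,
        9.95855015e-01,  8.63078602e-01]), 'qd': array([ 0.00094284,  0.0003276 ,  0.0018633 , -0.00308223, -0.0008596 ,
        0.00178958]), 'effort': array([-4.26714197e-01, -4.30610991e+01, -1.83714634e+01, -1.96242370e-01,
       -1.50257251e-01,  2.39415422e-03]), 'position': array([ 0.48870505, -0.33290469,  0.04195189]), 'ee_rot': array([ 7.61792081e-04,  9.99990991e-01, -4.05477927e-03,  9.98379893e-04]), 'contact_force': array([0.73589298, 0.36226334, 4.27517147]), 'moment': array([ 0.05191051, -0.00165493,  0.00211829]), 'gripper_force': 58.75699125230312, 'width': 0.00884561049415519}
```

View pics/w3c.png

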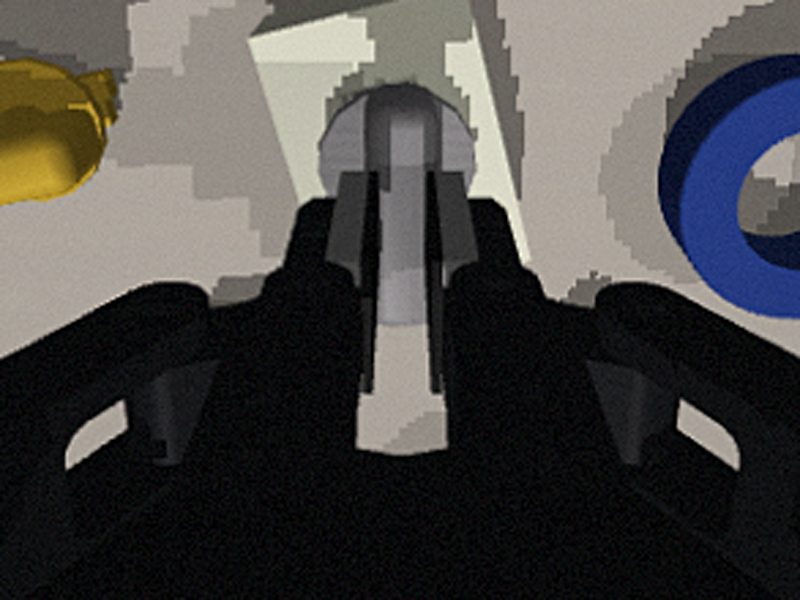

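The crop shows the bar gripped between the pads. Its top face runs from about (405,110) to (402,325), and the flange arc has its top at y≈85 with x from 319 to 474.

Run:
```python
from h import *
w=cal("wrist");s=get_state();print(s["position"],s["ee_rot"],s["contact_force"],s["moment"],s["width"])
k=2.729
A=lambda x,y:(131+x/k-.3,180+y/k-.3)
for z in (.064,.066,.068):
  e=[p2w(w,*A(*p),z)[:2]-s["position"][:2] for p in [(406,112),(402,325)]]
  d=e[0]-e[1];print("bar rel",np.mean(e,0),np.linalg.norm(d),np.degrees(np.arctan2(d[1],d[0])))
for z in (.032,.036):
  e=[p2w(w,*A(*p),z)[:2]-s["position"][:2] for p in [(319,155),(474,155)]];print("flange",np.mean(e,0),np.linalg.norm(e[0]-e[1]))
for z in (.046,.05,.06,.07):
  e=[p2w(w,*A(*p),z)[:2]-s["position"][:2] for p in [(352,172),(454,172)]];print("tips front",z,np.mean(e,0),np.linalg.norm(e[0]-e[1]))
```

```text
[ 0.48871103 -0.33290952  0.04190654] [ 7.50748717e-04  9.99990934e-01 -4.07265422e-03  9.90496903e-04] [0.30390276 0.5756526  5.76237528] [ 0.10162689 -0.0207401   0.00510715] 0.008578168085879216
bar rel [-0.00186238 -0.00096208] 0.04405989248283101 -1.3384718471887407
bar rel [-0.00089379 -0.00095826] 0.04344533002606881 -1.338471847188707
bar rel [ 7.48027663e-05 -9.54438830e-04] 0.042830767569306726 -1.338471847188743
flange [-0.00061427  0.0005441 ] 0.03496457362857306
flange [0.000941 0.000516] 0.034167143260496434
tips front 0.046 [ 0.00102938 -0.00087759] 0.021297356964783017
tips front 0.05 [ 0.00267883 -0.0008729 ] 0.02076949634479475
tips front 0.06 [ 0.00680246 -0.00086116] 0.019449844794824225
tips front 0.07 [ 0.01092608 -0.00084942] 0.0181301932448537
```

Emit:
apply_moves(steps=[0,0,0.1,0,0,0,1,0,0,0,3,0,0,0,5,0,0,0,5,0])

```text
clock: 3.13
position: [0.4898, -0.3342, 0.0944]
ee_rot: [0.002, 1.0, -0.004, 0.003]
contact_force: [0.2, -0.1, 1.1]
width: -0.0002
gripper_force: 0.0
```

Run:
```python
from h import *
for i in range(2):
  s=get_state();print(s["position"],s["ee_rot"],s["contact_force"],s["moment"],s["width"],s["gripper_force"])
  im=save("wrist","w4.png")
t=save("top","t4.png"); sc=save("scene","s4.png"); c=cal("scene")
u,v=map(int,w2p(c,[.487,-.333,.08])); print(u,v,cal("wrist")["xyz"])
a=cv2.resize(im[180:400,131:424,::-1],(400,300),interpolation=cv2.INTER_CUBIC)
b=cv2.resize(sc[v-35:v+35,u-46:u+47,::-1],(400,300),interpolation=cv2.INTER_CUBIC)
cv2.imwrite("pics/c4.png",np.hstack([a,b]))
```

```text
[ 0.48978434 -0.33416531  0.09437242] [ 0.00239557  0.99998603 -0.00398868  0.00250909] [ 0.20047768 -0.12682055  1.12863147] [ 0.00985638 -0.00959726 -0.00738453] -0.00023075561839956522 0.0
[ 0.48898969 -0.33348453  0.09262736] [ 0.00157532  0.99998953 -0.00400092  0.0015643 ] [0.0789658  0.45484544 0.32964105] [ 0.02029618 -0.03506659  0.01878567] -0.00019933504952873672 0.0
319 182 [ 0.55527441 -0.33294563  0.25489517]
```

View pics/c4.png

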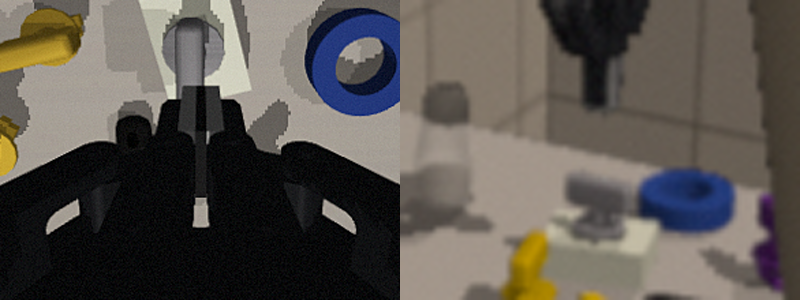

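The left crop shows the gripper shut and empty, with the bolt still in the block. The right (scene) crop shows the fingertip at about (600,107) and the bar's top edge at about (570–628,175–185). The grip slipped off, so I'll check the heights against the scene camera.

Run:
```python
from h import *
s=get_state();c=cal("scene");p=s["position"];print(p)
k=400/93
A=lambda x,y:(273+(x-400)/k-.4,147+y/(300/70)-.4)
print("tip seen",A(597,108),"TCP proj",w2p(c,p),"+20mm",w2p(c,p+[0,0,.02]))
for z in (.056,.066): print("bar ends proj",z,[w2p(c,[.4865+d,-.333,z]) for d in(-.023,0,.023)])
print("bar top seen",A(568,178),A(632,185),"bar bot",A(570,200),A(625,212),"flange",A(570,225),A(625,232),"block corners",A(548,230),A(632,257),A(660,222))
for q in [(.486+a*.035*np.cos(.235)-b*.025*np.sin(.235),-.333+a*.035*np.sin(.235)+b*.025*np.cos(.235),.026) for a,b in((-1,1),(-1,-1),(1,1),(1,-1))]: print("block proj",w2p(c,q))
```

```text
[ 0.48707459 -0.33180903  0.08965583]
tip seen (318.40250000000003, 171.79999999999998) TCP proj (np.float64(318.98845366336394), np.float64(179.22243223267125)) +20mm (np.float64(319.1665015132426), np.float64(172.5351373573645))
bar ends proj 0.056 [(np.float64(326.48756786011313), np.float64(191.85265587676395)), (np.float64(319.07041968490523), np.float64(190.12289347050512)), (np.float64(311.79092640812723), np.float64(188.4255208971587))]
bar ends proj 0.066 [(np.float64(326.60627617533333), np.float64(188.58776895387655)), (np.float64(319.1585253051677), np.float64(186.8819467967581)), (np.float64(311.8495555989146), np.float64(185.2082373151966))]
bar top seen (311.66, 188.13333333333333) (326.54, 189.76666666666668) bar bot (312.125, 193.26666666666668) (324.9125, 196.06666666666666) flange (312.125, 199.1) (324.9125, 200.73333333333332) block corners (307.01000000000005, 200.26666666666668) (326.54, 206.56666666666666) (333.05, 198.4)
block proj (np.float64(329.24371509348083), np.float64(205.18208625593257))
block proj (np.float64(332.9248917592015), np.float64(197.49306439593417))
block proj (np.float64(304.7385413914271), np.float64(202.01572118159422))
block proj (np.float64(309.22164491989645), np.float64(194.5650362875748))
```

The scene camera puts the real fingertips about 20 mm above the nominal TCP, and the wrist view agrees. The pads therefore only pinched the bar's top edge. I'll regrasp about 14 mm lower, checking forces on the way down.

Emit:
apply_moves(steps=[0,0,0,0,0,0,0,0,0,0,-1.5,0,0,0,-3.5,0,0,0,-5,0,0,0,-5.5,0,0,0,-6,0,0,0,-6,0], jaw=120, newtons=60)

```text
clock: 4.0
position: [0.4875, -0.3321, 0.0297]
ee_rot: [-0.001, 1.0, -0.004, -0.001]
contact_force: [0.2, 0.5, 0.3]
width: 0.045
gripper_force: 0.0
```

Emit:
apply_moves(steps=[0,0,-0.2,0,0,0,-0.4,0,0,0,-0.4,0])

```text
clock: 4.25
position: [0.4882, -0.3326, 0.027]
ee_rot: [0.0, 1.0, -0.004, 0.0]
contact_force: [0.2, 0.1, -0.1]
width: 0.0454
gripper_force: 0.0
```

Emit:
apply_moves(steps=[0,0,0,0,0,0,0,0,0,0,0,0,0,0,0,0,0,0,0,0], jaw=255)

```text
clock: 4.67
position: [0.4881, -0.3325, 0.0272]
ee_rot: [0.0, 1.0, -0.004, 0.0]
contact_force: [0.4, 0.5, 2.9]
width: 0.0125
gripper_force: 60.1
```

Emit:
apply_moves(steps=[0,0,0,0,0,0,0.2,0,0,0,0.5,0,0,0,0.5,0])

```text
clock: 5.0
position: [0.4877, -0.3324, 0.0316]
ee_rot: [-0.0, 1.0, -0.004, -0.0]
contact_force: [0.3, -0.3, -2.8]
width: 0.0122
gripper_force: 59.3
```

Run:
```python
from h import *
for i in range(3):
  s=get_state();print(s["position"],s["contact_force"],s["moment"],s["width"],s["gripper_force"]); im=save("wrist","w5.png")
```

```text
[ 0.48771678 -0.33236399  0.03156545] [ 0.27989483 -0.33867908 -2.82057325] [-0.03296257 -0.03002122 -0.0300962 ] 0.012216777354898461 59.29404073103797
[ 0.48774769 -0.33232176  0.03143032] [ 0.24538391  0.09252528 -3.03470563] [-0.00719908  0.01213216  0.03077181] 0.012431460588893167 59.29533176939003
[ 0.487667   -0.33229163  0.03131488] [ 0.43601042  0.02429079 -2.78721022] [-0.06808963 -0.0060468   0.02667302] 0.012477941680394676 59.296159744262695
```

Emit:
apply_moves(steps=[0,0,2,0,0,0,5.5,2,0.7,2.5,8,8,1.7,6,8.8,15,2.8,10,8.8,22,3.9,14,8.8,29,5.1,18,8.8,36,6.2,22,8.8,43])

```text
clock: 5.82
position: [0.55, -0.1106, 0.1196]
ee_rot: [0.0, 0.931, 0.365, 0.0]
contact_force: [0.5, -0.9, -3.2]
width: 0.0122
gripper_force: 59.4
```

Emit:
apply_moves(steps=[1.1,4,0,7,2.3,8,0,14,3.4,12,0,21,4.5,16,0,28,5.3,19,0,35,5.7,20.2,0,37.7,5.7,20.2,0,37.7])

```text
clock: 6.4
position: [0.6075, 0.0934, 0.1191]
ee_rot: [-0.001, 0.763, 0.646, 0.001]
contact_force: [0.7, -0.4, -3.1]
width: 0.0126
gripper_force: 59.5
```

Emit:
apply_moves(steps=[0,0,0,0,0,0,0,0])

```text
clock: 6.57
position: [0.6063, 0.0888, 0.1192]
ee_rot: [-0.0, 0.765, 0.644, -0.001]
contact_force: [0.6, -0.6, -2.6]
width: 0.0127
gripper_force: 59.5
```

Run:
```python
from h import *
s=get_state();print(s["clock"],s["position"],s["ee_rot"],s["contact_force"],s["width"],s["qpos"])
w=cal("wrist");im=save("wrist","w6.png");sc=save("scene","s6.png");print(w["xyz"],w["rotation"])
c=cal("scene")
u,v=map(int,w2p(c,[.6075,.0895,.08]));u2,v2=map(int,w2p(w,[.6075,.0895,.034])); print(u,v,u2,v2)
v2=min(max(v2,110),310);u2=min(max(u2,105),455)
a=cv2.resize(im[v2-110:v2+110,u2-105:u2+105,::-1],(573,600),interpolation=cv2.INTER_CUBIC)
b=cv2.resize(sc[v-60:v+60,u-23:u+22,::-1],(225,600),interpolation=cv2.INTER_CUBIC)
cv2.imwrite("pics/c6.png",np.hstack([a,b])); print(u-23,v-60,u2-105,v2-110)
```

```text
6.5667 [0.60626384 0.08882114 0.11920048] [-6.65209857e-05  7.64989979e-01  6.44041683e-01 -7.98927294e-04] [ 0.57762783 -0.63923021 -2.5811525 ] 0.012661122133690323 [ 3.25271392e-02  3.92210886e-01  1.55858159e+00 -9.51696800e-04
  1.19213783e+00  2.04135526e-01]
[0.61787795 0.15572028 0.28446503] [ 0.98704972 -0.13604899  0.01256045 -0.08405803]
179 241 279 202
156 181 174 92
```

View pics/c6.png

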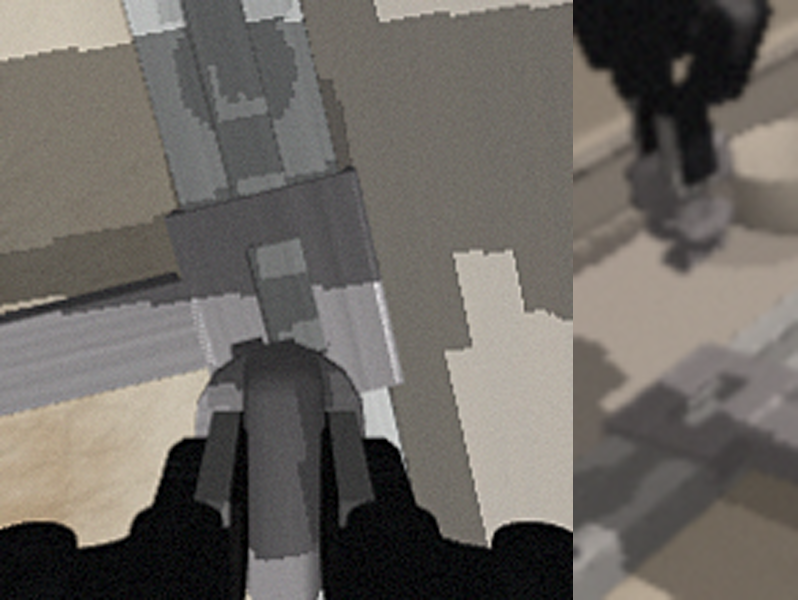

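The crop shows the hole's near-side edges from (247,248) to (268,345) and (303,240) to (325,345), and the plate corners at (168,213), (355,168) and (402,383). The bolt hangs in the pads, its flange spanning x 197–362. A head corner peeks out at (248,347).

Run:
```python
from h import *
w=cal("wrist");s=get_state();t=s["position"];print(t,s["ee_rot"])
k=600/220
A=lambda x,y:(174+x/k-.3,92+y/k-.3)
P=np.array([p2w(w,*A(*p),.034)[:2] for p in [(168,213),(355,168),(402,383)]])
print("plate",(P[0]+P[2])/2,[np.linalg.norm(P[i]-P[(i+1)%3]) for i in range(2)])
d=P[1]-P[2];print("yaw",np.degrees(np.arctan2(d[1],d[0])))
L=np.array([p2w(w,*A(*p),.034)[:2] for p in [(247,248),(268,345),(303,240),(325,345)]])
for a,b in((0,1),(2,3)):
  d=L[a]-L[b];print(np.degrees(np.arctan2(d[1],d[0])))
m=(L[0]+L[2])/2;u=np.array([np.cos(np.radians(94.1)),np.sin(np.radians(94.1))]);n=np.array([u[1],-u[0]]);print("hole",m-.019*u,"width",(L[2]-L[0])@n)
print("hole across-line x at y=.0895:",[L[i]@n for i in range(4)], "TCP across",t[:2]@n)
for z in (.124,.128):
  e=[p2w(w,*A(*p),z)[:2] for p in [(197,400),(362,400)]];print("flange rel",np.mean(e,0)-t[:2],np.linalg.norm(e[0]-e[1]))
for z in (.156,.16):
  e=[p2w(w,*A(*p),z)[:2] for p in [(285,375),(283,557)]];d=e[0]-e[1];print("bar",np.mean(e,0)-t[:2],np.linalg.norm(d),np.degrees(np.arctan2(d[1],d[0])))
for z in (.109,.113):
  print("headcorner rel",p2w(w,*A(234,345),z)[:2]-t[:2],p2w(w,*A(262,338),z)[:2]-t[:2])
```

```text
[0.60646471 0.08831325 0.11947571] [-1.17940826e-05  7.65342259e-01  6.43623367e-01 -4.32363019e-04]
plate [0.60772368 0.08930112] [np.float64(0.05814013579359314), np.float64(0.07053036494278878)]
yaw 93.88677881930388
91.55536197800656
92.20418593749993
hole [0.60806866 0.08868967] width 0.017285365223760184
hole across-line x at y=.0895: [np.float64(0.6042108812116898), np.float64(0.6027935352291465), np.float64(0.62149624643545), np.float64(0.6203534561583026)] TCP across 0.6112268052079096
flange rel [-0.00046001  0.00384583] 0.034238575826153236
flange rel [-0.00016079  0.00541215] 0.03338676530127463
bar [0.00051668 0.00380784] 0.03408646889796358 79.61863117036529
bar [0.00085992 0.00576455] 0.033027720504105657 79.61863117036525
headcorner rel [-0.00930152  0.01260743] [-0.00287218  0.01315518]
headcorner rel [-0.00882663  0.01384071] [-0.0025436  0.014376 ]
```

The head's end edge is parallel to the plate edge, and the offset across the hole is about 1 mm. I'll correct that and lower to just above the hole.

Emit:
apply_moves(steps=[0.1,0,-2,0,0.1,0,-4.5,0,0.1,0,-6,0,0.1,0,-6.6,0,0.1,0,-6.8,0,0.1,0,-6.8,0])

```text
clock: 7.17
position: [0.6081, 0.0889, 0.0518]
ee_rot: [0.0, 0.765, 0.644, 0.0]
contact_force: [0.3, 1.6, -2.7]
width: 0.0123
gripper_force: 59.4
```

Emit:
apply_moves(steps=[0,0,-0.2,0,0,0,-0.4,0,0,0,-0.6,0,0,0,-0.8,0,0,0,-0.8,0])

```text
clock: 7.58
position: [0.6078, 0.0897, 0.0436]
ee_rot: [0.0, 0.765, 0.644, -0.0]
contact_force: [0.5, 0.1, -2.0]
width: 0.0127
gripper_force: 59.4
```

Run:
```python
from h import *
for i in range(2):
  s=get_state();print(s["clock"],s["position"],s["ee_rot"],s["contact_force"],s["moment"],s["width"]); im=save("wrist","w7.png")
w=cal("wrist")
cv2.imwrite("pics/w7c.png",cv2.resize(im[100:400,150:410,::-1],(520,600),interpolation=cv2.INTER_CUBIC))
```

```text
7.5833 [0.6078135  0.08965241 0.04359716] [ 4.50517665e-05  7.64688912e-01  6.44399617e-01 -1.83716147e-06] [ 0.46925236  0.13989434 -2.0068966 ] [-8.63831365e-05 -2.16845865e-02  2.22767610e-02] 0.012684913308423593
7.6333 [0.60783613 0.08966565 0.04365557] [3.48451382e-05 7.64698157e-01 6.44388646e-01 1.27450977e-05] [-0.0758079   0.91777845 -3.80566196] [-0.02375462  0.00087824  0.0045934 ] 0.012498129492275809
```

Emit:
apply_moves(steps=[0,0,-0.2,0,0,0,-0.4,0,0,0,-0.6,0,0,0,-0.6,0])

```text
clock: 8.02
position: [0.6077, 0.0896, 0.0371]
ee_rot: [-0.0, 0.765, 0.644, -0.0]
contact_force: [0.1, -0.6, -3.1]
width: 0.0125
gripper_force: 59.5
```

Emit:
apply_moves(steps=[0,0,-0.1,0,0,0,-0.2,0,0,0,-0.3,0,0,0,-0.3,0])

```text
clock: 8.35
position: [0.6077, 0.0896, 0.0344]
ee_rot: [-0.0, 0.765, 0.644, -0.0]
contact_force: [0.2, -0.1, -2.6]
width: 0.012
gripper_force: 59.5
```

Emit:
apply_moves(steps=[0,0,-0.05,0,0,0,-0.1,0,0,0,-0.1,0])

```text
clock: 8.6
position: [0.6078, 0.0896, 0.0336]
ee_rot: [0.0, 0.765, 0.644, -0.0]
contact_force: [0.5, 0.0, -2.8]
width: 0.0125
gripper_force: 59.5
```

Emit:
apply_moves(steps=[0,0,-0.05,0,0,0,-0.1,0,0,0,-0.1,0])

```text
clock: 8.85
position: [0.6078, 0.0896, 0.0326]
ee_rot: [-0.0, 0.765, 0.644, -0.0]
contact_force: [-0.1, 0.6, -2.8]
width: 0.0122
gripper_force: 59.5
```

Emit:
apply_moves(steps=[0,0,-0.05,0,0,0,-0.1,0,0,0,-0.1,0])

```text
clock: 9.1
position: [0.6079, 0.0896, 0.0323]
ee_rot: [0.0, 0.765, 0.644, 0.0]
contact_force: [-1.0, -0.4, 2.4]
width: 0.0123
gripper_force: 60.0
```

Emit:
apply_moves(steps=[0,0,-0.04,0,0,0,-0.08,0,0,0,-0.08,0])

```text
clock: 9.35
position: [0.6079, 0.0896, 0.0322]
ee_rot: [0.0, 0.765, 0.644, 0.0]
contact_force: [-2.3, 0.1, 7.9]
width: 0.0125
gripper_force: 60.8
```

Emit:
apply_moves(steps=[0,0,0.09,0,0,0,0.09,-4,0,0,0.09,-9,0,0,0.09,-14,0,0,0.09,-19,0,0,0.09,-24,0,0,0.09,-24])

```text
clock: 9.93
position: [0.6092, 0.0901, 0.0322]
ee_rot: [0.0, 0.882, 0.471, 0.001]
contact_force: [0.5, 1.0, 1.5]
width: 0.0121
gripper_force: 60.0
```

Run:
```python
from h import *
s=get_state();print(s["clock"],s["position"],s["ee_rot"],s["contact_force"],s["moment"],s["width"],s["qpos"][5])
```

```text
9.9333 [0.60920949 0.09006668 0.03222291] [3.74692711e-04 8.82336194e-01 4.70617360e-01 1.41482462e-03] [0.48300419 1.00390049 1.46334022] [ 0.18232635 -0.14404732 -0.05972307] 0.012118125781801473 0.6239285591690579
```

Emit:
apply_moves(steps=[0,0,0,-5,0,0,0,-10,0,0,0,-15,0,0,0,-20,0,0,0,-25,0,0,0,-30,0,0,0,-35,0,0,0,-36])

```text
clock: 10.6
position: [0.6095, 0.0899, 0.0322]
ee_rot: [0.0, 0.984, 0.176, 0.002]
contact_force: [1.1, 1.3, 0.8]
width: 0.0125
gripper_force: 59.9
```

```bash
cat > st.py <<'E'
from h import *
s=get_state();q=s["ee_rot"];print(s["clock"],s["position"].round(4),"yaw",np.degrees(2*np.arctan2(q[2],q[1])).round(1),s["contact_force"].round(1),s["moment"].round(3),s["width"].round(4),s["qpos"][5].round(2), s["effort"][5].round(3))
E
python3 st.py
```

```text
Traceback (most recent call last):
  File "st.py", line 2, in <module>
    s=get_state();q=s["ee_rot"];print(s["clock"],s["position"].round(4),"yaw",np.degrees(2*np.arctan2(q[2],q[1])).round(1),s["contact_force"].round(1),s["moment"].round(3),s["width"].round(4),s["qpos"][5].round(2), s["effort"][5].round(3))
                                                                                                                                                                            ^^^^^^^^^^^^^^^^
AttributeError: 'float' object has no attribute 'round'
```

Emit:
apply_moves(steps=[0,0,0,-5,0,0,0,-10,0,0,0,-15,0,0,0,-20])

```text
clock: 10.93
position: [0.6092, 0.0898, 0.0322]
ee_rot: [-0.0, 1.0, 0.002, 0.001]
contact_force: [1.9, 0.7, 1.9]
width: 0.0123
gripper_force: 59.9
```

```bash
sed -i 's/s\["width"\].round(4)/round(s["width"],4)/' st.py; python3 st.py
```

```text
10.9333 [0.6092 0.0898 0.0322] yaw 0.2 [1.9 0.7 1.9] [ 0.119 -0.305  0.035] 0.0123 1.6 -0.831
```

Emit:
apply_moves(steps=[0,0,0,-4,0,0,0,-8,0,0,0,-12,0,0,0,-16])

```text
clock: 11.27
position: [0.6087, 0.0895, 0.0321]
ee_rot: [0.0, 0.991, -0.137, 0.001]
contact_force: [0.3, 2.0, 2.3]
width: 0.0121
gripper_force: 60.1
```

```bash
python3 st.py
```

```text
11.2667 [0.6087 0.0895 0.0321] yaw -15.7 [0.3 2.  2.3] [ 0.078 -0.183  0.124] 0.0121 1.88 -0.521
```

Emit:
apply_moves(steps=[0,0,0,-4,0,0,0,-8,0,0,0,-12])

```text
clock: 11.52
position: [0.6085, 0.0893, 0.0321]
ee_rot: [0.0, 0.971, -0.239, 0.001]
contact_force: [0.5, 0.3, 2.5]
width: 0.0126
gripper_force: 60.0
```

```bash
python3 st.py
```

```text
11.5167 [0.6085 0.0893 0.0321] yaw -27.7 [0.5 0.3 2.5] [-0.135 -0.003  0.176] 0.0126 2.09 -0.482
```

Emit:
apply_moves(steps=[0,0,0,-4,0,0,0,-8,0,0,0,-12])

```text
clock: 11.77
position: [0.6082, 0.089, 0.032]
ee_rot: [0.001, 0.941, -0.34, 0.0]
contact_force: [-0.3, -0.4, 2.6]
width: 0.0125
gripper_force: 60.0
```

```bash
python3 st.py
```

```text
11.7667 [0.6082 0.089  0.032 ] yaw -39.7 [-0.3 -0.4  2.6] [-0.207  0.08   0.195] 0.0125 2.3 -0.475
```

Emit:
apply_moves(steps=[0,0,0,-4,0,0,0,-8,0,0,0,-12,0,0,0,-16])

```text
clock: 12.1
position: [0.6078, 0.0888, 0.032]
ee_rot: [0.001, 0.884, -0.467, 0.0]
contact_force: [-0.8, -0.6, 1.5]
width: 0.0127
gripper_force: 60.0
```

```bash
python3 st.py; python3 st.py
python3 - <<'E'
from h import *
c=cal("top");im=save("top","t8.png");a=cv2.imread("pics/top0.png")
t=a[150:180,165:215]  # plate far region
import numpy as np
for r in ((172,186,172,182),(176,193,172,178),(195,203,172,196),(172,178,172,196),(178,240,181,196)):
  x0,x1,y0,y1=r;T=a[y0:y1,x0:x1];S=im[y0-6:y1+6,x0-6:x1+6,::-1].copy();m=cv2.matchTemplate(S,T,cv2.TM_CCOEFF_NORMED);print(r,m.max(),np.unravel_index(m.argmax(),m.shape))
b=np.vstack([cv2.resize(i[140:245,120:265],(580,420)) for i in (a[:,:,:],)]) 
o=np.hstack([cv2.resize(i[150:245,135:250],(400,330),interpolation=cv2.INTER_CUBIC) for i in (a,im[:,:,::-1])])
cv2.imwrite("pics/c8.png",cv2.convertScaleAbs(o,alpha=1.5))
E
```

```text
12.1 [0.6078 0.0888 0.032 ] yaw -55.7 [-0.8 -0.6  1.5] [-0.259  0.287  0.263] 0.0127 2.58 -0.462
12.1 [0.6078 0.0888 0.032 ] yaw -55.7 [-0.8 -0.6  1.5] [-0.259  0.287  0.263] 0.0127 2.58 -0.462
(172, 186, 172, 182) 0.31683838 (np.int64(0), np.int64(10))
(176, 193, 172, 178) 0.31887183 (np.int64(2), np.int64(12))
(195, 203, 172, 196) 0.2881566 (np.int64(12), np.int64(6))
(172, 178, 172, 196) 0.3861383 (np.int64(2), np.int64(6))
(178, 240, 181, 196) 0.71030587 (np.int64(6), np.int64(6))
```

View pics/c8.png

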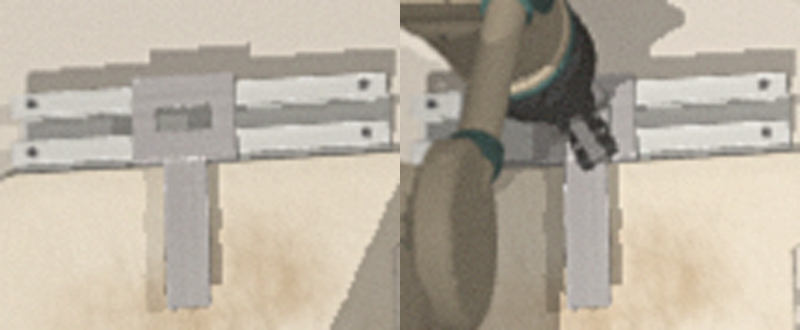

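The stop hasn't moved: its plate edge and strip are at the same pixels as at the start. The moment is rising but joint 6 is near its limit, so I'll regrasp a half turn back.

Emit:
apply_moves(steps=[0,0,0,0,0,0,0,0,0,0,0,0,0,0,0,0,0,0,1,0,0,0,3,0,0,0,5,3,0,0,5,10], jaw=60)

```text
clock: 12.82
position: [0.611, 0.0898, 0.0865]
ee_rot: [-0.002, 0.922, -0.387, 0.004]
contact_force: [0.8, 0.2, -0.1]
width: 0.0652
gripper_force: 0.0
```

Emit:
apply_moves(steps=[0,0,0,7,0,0,0,14,0,0,0,21,0,0,0,28,0,0,0,35,0,0,0,42,0,0,0,49,0,0,0,56])

```text
clock: 13.48
position: [0.6081, 0.0897, 0.0826]
ee_rot: [0.0, 0.996, 0.093, 0.0]
contact_force: [0.1, 0.5, 0.1]
width: 0.0654
gripper_force: 0.0
```

Emit:
apply_moves(steps=[0,0,0,7,0,0,0,14,0,0,0,21,0,0,0,28,0,0,0,35,0,0,0,42,0,0,0,49,0,0,0,56])

```text
clock: 14.15
position: [0.6081, 0.0896, 0.0826]
ee_rot: [0.0, 0.836, 0.549, 0.0]
contact_force: [-0.1, -0.3, 0.8]
width: 0.0653
gripper_force: 0.0
```

Emit:
apply_moves(steps=[0,0,0,7,0,0,0,14,0,0,0,21,0,0,0,28,0,0,0,35,0,0,0,42,0,0,0,49,0,0,0,56])

```text
clock: 14.82
position: [0.6081, 0.0896, 0.0825]
ee_rot: [0.0, 0.48, 0.877, 0.0]
contact_force: [0.1, -0.1, -0.3]
width: 0.0653
gripper_force: 0.0
```

Emit:
apply_moves(steps=[0,0,0,2,0,0,0,2,0,0,0,2])

```text
clock: 15.07
position: [0.6081, 0.0896, 0.0824]
ee_rot: [0.0, 0.468, 0.884, 0.0]
contact_force: [-0.5, 0.1, 0.4]
width: 0.0655
gripper_force: 0.0
```

```bash
python3 st.py
python3 - <<'E'
from h import *
w=cal("wrist");s=get_state();im=save("wrist","w9.png");print(w["xyz"],w["rotation"])
cv2.imwrite("pics/w9c.png",cv2.resize(im[120:400,90:463,::-1],(800,600),interpolation=cv2.INTER_CUBIC))
E
```

```text
15.0667 [0.6081 0.0896 0.0824] yaw 124.2 [-0.5  0.1  0.4] [ 0.014 -0.014 -0.014] 0.0655 -0.56 -0.04
[0.56945462 0.14558131 0.24767203] [ 0.94679345 -0.12988854 -0.03982708  0.29176179]
```

View pics/w9c.png

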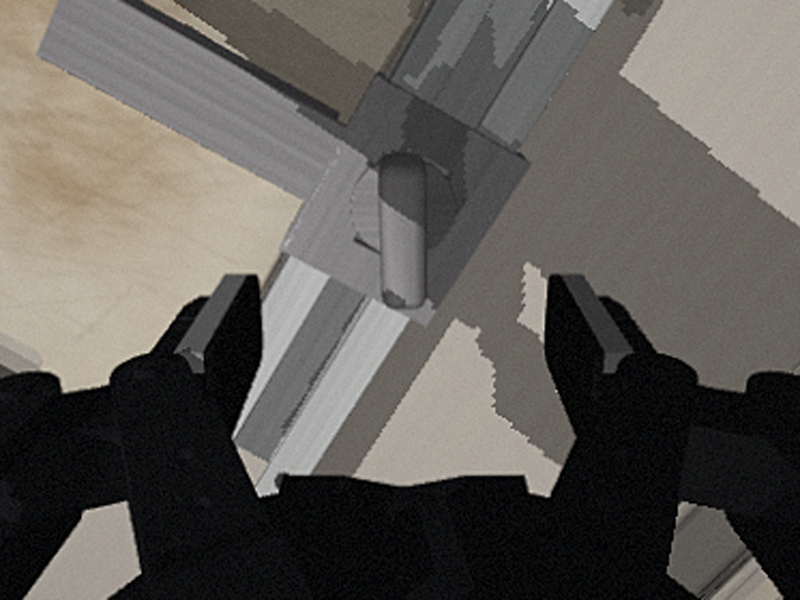

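The crop shows the bar upright at x≈403, from (403,165) to (403,303). It is centred between the fingertips at x = 262 and 546, with the flange seated on the plate.

Run:
```python
from h import *
w=cal("wrist");s=get_state();t=s["position"][:2];k=600/280
A=lambda x,y:(90+x/k-.3,120+y/k-.3)
e=[p2w(w,*A(*p),.07)[:2]-t for p in [(403,163),(403,303)]];d=e[0]-e[1];print("bar rel",np.mean(e,0),np.linalg.norm(d),np.degrees(np.arctan2(d[1],d[0])))
e=[p2w(w,*A(*p),.038)[:2]-t for p in [(350,200),(459,200)]];print("flange",np.mean(e,0),np.linalg.norm(e[0]-e[1]))
```

```text
bar rel [-0.00229011  0.00246116] 0.04291330568069102 124.25185262745046
flange [-0.00239134  0.00347725] 0.03660644778065025
```

Emit:
apply_moves(steps=[-0.12,0.18,-1,0,-0.12,0.18,-3,0,-0.12,0.18,-4.5,0,-0.12,0.18,-4.95,0,-0.12,0.18,-4.95,0,-0.12,0.18,-4.95,0])

```text
clock: 15.62
position: [0.6067, 0.0915, 0.0321]
ee_rot: [-0.0, 0.468, 0.884, -0.0]
contact_force: [0.8, -0.3, -0.3]
width: 0.0654
gripper_force: 0.0
```

Emit:
apply_moves(steps=[0,0,0,0,0,0,0,0,0,0,0,0,0,0,0,0,0,0,0,0,0,0,0,0,0,0,0,0], jaw=255, newtons=60)

```text
clock: 16.2
position: [0.607, 0.0913, 0.0331]
ee_rot: [0.001, 0.468, 0.884, 0.0]
contact_force: [-2.2, -0.3, 5.5]
width: 0.0125
gripper_force: 60.6
```

```bash
python3 st.py
```

```text
16.2 [0.607  0.0913 0.0331] yaw 124.2 [-2.2 -0.3  5.5] [-0.079  0.185  0.035] 0.0125 -0.56 0.092
```

Emit:
apply_moves(steps=[0,0,0.05,-3,0,0,0.05,-6,0,0,0.05,-9,0,0,0.05,-12])

```text
clock: 16.53
position: [0.6071, 0.0914, 0.0331]
ee_rot: [0.001, 0.558, 0.83, 0.0]
contact_force: [-0.1, 0.7, 2.0]
width: 0.0123
gripper_force: 60.3
```

```bash
python3 st.py
```

```text
16.5333 [0.6071 0.0914 0.0331] yaw 112.1 [-0.1  0.7  2. ] [0.007 0.013 0.221] 0.0123 -0.35 -0.254
```

Emit:
apply_moves(steps=[0,0,0,-3,0,0,0,-6])

```text
clock: 16.7
position: [0.6072, 0.0914, 0.0331]
ee_rot: [0.001, 0.601, 0.799, 0.0]
contact_force: [1.0, -0.6, 3.3]
width: 0.0123
gripper_force: 60.3
```

```bash
python3 st.py
```

```text
16.7 [0.6072 0.0914 0.0331] yaw 106.1 [ 1.  -0.6  3.3] [-0.009  0.02   0.291] 0.0123 -0.25 -0.205
```

Emit:
apply_moves(steps=[0,0,0,-3,0,0,0,-6])

```text
clock: 16.87
position: [0.6073, 0.0914, 0.0331]
ee_rot: [0.001, 0.642, 0.767, 0.0]
contact_force: [0.1, -0.3, 1.6]
width: 0.0126
gripper_force: 60.3
```

```bash
python3 st.py
```

```text
16.8667 [0.6073 0.0914 0.0331] yaw 100.1 [ 0.1 -0.3  1.6] [-0.008  0.01   0.381] 0.0126 -0.14 -0.159
```

Emit:
apply_moves(steps=[0,0,0,-3,0,0,0,-6])

```text
clock: 17.03
position: [0.6074, 0.0914, 0.033]
ee_rot: [0.001, 0.681, 0.732, 0.0]
contact_force: [0.4, -0.3, 2.2]
width: 0.0123
gripper_force: 60.3
```

```bash
python3 st.py
```

```text
17.0333 [0.6074 0.0914 0.033 ] yaw 94.2 [ 0.4 -0.3  2.2] [ 0.058 -0.029  0.405] 0.0123 -0.04 -0.114
```

The turning moment rose steadily to about 0.4 N m, which is firmly tight. I'll let go and retreat upward.

Emit:
apply_moves(steps=[0,0,0,0,0,0,0,0,0,0,0,0,0,0,0,0,0,0,1,0,0,0,4,0,0,0,8,0,0,0,12,0], jaw=60)

```text
clock: 17.7
position: [0.6058, 0.0913, 0.1539]
ee_rot: [-0.001, 0.68, 0.733, -0.001]
contact_force: [1.3, 0.1, -0.3]
width: 0.0655
gripper_force: 0.0
```

Emit:
apply_moves(steps=[-3,-3,2,0,-6,-7,2,0,-9,-11,2,0,-12,-15,2,0,-14,-17,2,0,-14,-17,2,0])

```text
clock: 18.2
position: [0.463, -0.0813, 0.1736]
ee_rot: [0.0, 0.681, 0.732, -0.001]
contact_force: [-0.5, 0.4, -1.5]
width: 0.0656
gripper_force: 0.0
```

```bash
python3 st.py
python3 - <<'E'
from h import *
a=cv2.imread("pics/top0.png");im=save("top","t10.png")[:,:,::-1]
o=np.hstack([cv2.resize(i[150:245,135:250],(400,330),interpolation=cv2.INTER_CUBIC) for i in (a,im)])
cv2.imwrite("pics/c10.png",cv2.convertScaleAbs(o,alpha=1.5))
E
```

```text
18.2 [ 0.463  -0.0813  0.1736] yaw 94.1 [-0.5  0.4 -1.5] [-0.026  0.019  0.009] 0.0656 -0.39 0.031
```

View pics/c10.png

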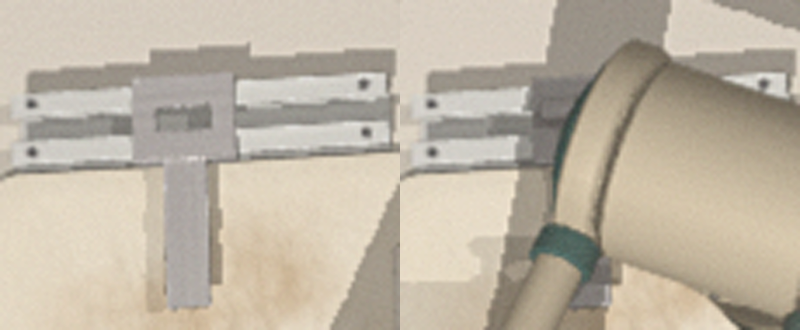

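The plate's left edge is at x = 132 and the strip's end at x = 610−400, both as at the start. The bar lies along the rail on the plate.

```bash
python3 -c "
from rig import *
print(sign_off())"
```

```text
the job is handed in; nothing more can be done
None
```

The bolt is in the slot with its head turned across it, the nut was tightened by feel to about 0.4 N m and released, the stop's outline matches its start position in the top view, and the job is handed in; one early grasp slipped off the bar and was redone.

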